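Load a canister through the rack's spring gate

TASK

Put the blue-lidded canister into the aluminium rack: keep it upright, push it gently in at the rack's open end so that it holds the orange spring gate open as it goes through, and slide it on until it rests lightly against the black stop inside, without pressing hard on it or shoving it back. Then let go and come away so that the gate is shut behind it, and leave the other things on the table as they are.

Things in the scene. Friction and masses are not known exactly. Their poses are not given: they have to be found in the camera images.
- canister_center (a point): Loose upright aluminium canister with a blue ribbed lid, 0.13-0.24 kg, 112 mm tall. Body 52 mm diameter up to 46 mm, shoulder to 56 mm, lid 28 mm diameter from 56 to 112 mm above the foot: grip it at 92 mm, firmly, one finger before and one behind along the lane so it cannot pitch; the fingers then pass over the roof. This point: on the axis, 56 mm above the foot.
- rack: Aluminium canister rack fixed to the table: a straight level lane, closed at sides and far end, open at the near end. Origin on the table under the shut gate, on the lane's middle line; x runs along the lane inwards, y left, z up. The canister goes in along +x at y = 0. Lane floor 6 mm above the table, walls to 66 mm. Behind the gate the lane spans y = -36 to +30 mm.
- rack_entry (a point): Middle of the lane's open near end, at floor height: rack x = -15 mm. Entry 60 mm wide; two flared guides, 66 mm high, reach out to x = -47 mm, 98 mm wide there. The clear roof, 66 to 70 mm above the table, has a 36 mm slot over the middle line, open at this end: only the lid sticks out. The canister clears floor and roof with its foot 7 to 11 mm above the table.
- lane_end (a point): Middle of the lane's far end, at floor height: rack x = 185 mm. Before it a black rubber stop pad, 50 mm wide, stands across the lane on a friction slide, seen through roof and slot. Its face is set anywhere from rack x = 98 to 143 mm (canister axis 26 mm before it: 72 to 117 mm); it is not measured, so feel for it. Touch it lightly, under 12 N; over about 14 N it slides back.
- gate (a joint): Orange upright leaf, 45 x 3 x 50 mm high, hinged on a pin at rack x = 0, y = -33 mm. Opening angle in rad: 0 shut across the lane (cannot open outward), up to 1.5 swung inward (+x). A spring drives it shut (0.06 N m shut, 0.24 open). The canister pushes it open; it then presses the canister to +y, up to about 8 N, and swings shut once the canister's axis is past x = 65 mm.
Not all that is in view belongs to the job. What is shaped like the part that bears canister_center but purple or red is not meant.

How it is judged (in metres and radians):
On the way, in this order (a step that is already met when the one before it is completed fails the run):
1. the canister is in the rack's entry, upright, and holds the gate well open (over 0.6 rad) (value of joint gate above 0.6 rad and contact force between canister and gate above 0.3 N and x of canister_center in the frame of rack between -0.02 and 0.09 m and angle between canister_center's own z axis and vertical below 0.2 rad), for 0.1 s.
2. the canister touches the stop (over 1 N) with the gate shut behind it (contact force between canister and stop_c0 above 1 N and value of joint gate below 0.08 rad), for 0.05 s.
At the end, for the whole second after the job is handed in: The canister stands upright (within 0.08 rad) and at rest on the rack's lane floor behind the gate, its side within about 3 mm of the stop pad, the stop no more than 3 mm from where it was set, and the gate shut (below 0.08 rad) (horizontal distance between canister_center and stop_c0 below 0.0325 m and x of canister_center in the frame of rack above 0.065 m and y of canister_center in the frame of rack between -0.02 and 0.02 m and z of canister_center in the frame of rack between 0.058 and 0.066 m and angle between canister_center's own z axis and vertical below 0.08 rad and value of joint gate below 0.08 rad and linear speed of canister below 0.02 m/s and not (distance of stop_c0 from where it was at the start of the episode above 0.003 m)); the robot touches nothing.
It fails at once if the canister is pressed on the stop with over 12 N (contact force between canister and stop_c0 above 12 N).
It fails at once if the stop is shoved back by more than 3 mm (distance of stop_c0 from where it was at the start of the episode above 0.003 m).
It fails at once if the gate is forced: over 22 N between canister and gate (contact force between canister and gate above 22 N).
It fails at once if the bracelet, buckle or hammer is moved by more than 15 mm (distance of any of bracelet, buckle, hammer from where it was at the start of the episode above 0.015 m).
It fails at once if the row of canisters is struck (over 5 N) (contact force between the arm and canister_row above 5 N).
It also fails if it takes over 64 s, if anything falls off the work surface, if the arm or the gripper's body presses on something with over 40 N, if the wrist force passes 120 N, or if a joint passes its speed limit or range.

ROBOT

A 7-joint arm with a two-finger parallel gripper is mounted at the origin on the work surface. World frame = base frame: x ahead of the robot, y to its left, z up, the work surface at z = 0. Lengths are in mm, angles in degrees, forces in N, time in s.
With the tool pointing down it reaches from about 425 to 925 mm from the base axis. Payload 6.8 kg.
Tool frame: the origin (TCP) lies between the finger pads; the fingertips stand 8 mm ahead of it and the grasp point (between the pads) lies 11 mm behind it; x points along the fingers, y is the direction in which the jaws open and shut, and the axes are right-handed (so a half turn about x gives the same grasp; the last joint's range is limited). The gripper opens to 85 mm and grips with 20 to 120 N. Pads are 22 mm wide; open, the fingers measure 114 mm over their backs; the gripper's body (76 mm by 85 mm) begins 54 mm behind the grasp point. The pads swing forward as they close: fully open they stand 13 mm farther back than shut.
Start: joints at [63.994, 27.33, 1.283, 89.118, -0.659, 63.558, -4.761], TCP at [228.8, -635.057, 239.308] pointing down, gripper open.
Joint ranges: [-169.35, 169.35], [-19.33, 120.38], [-80.79, 83.38], [13.8, 139.57], [-78.32, 258.32], [9.67, 109.79], [-169.56, 169.56]. Speed limits (degrees/s): [136.94, 136.94, 180, 180, 180, 180, 180].

INTERFACE

Orientations are given as [roll, pitch, yaw] about the fixed x, y, z axes, in that order (R = Rz(yaw) Ry(pitch) Rx(roll)).
In Python, from workcell import get_state, imaging, workorder gives the robot as it stands.
- The arm moves only by the tool send_rows, never from a script. Its argument "rows" is a list of rows, each a list of 7 numbers: the turn, a rotation vector about the tool's x, y, z normalised to -1 to 1, where 1 is pi rad, then the shift along the tool's x, y, z normalised to -1 to 1, where 1 is 1000 mm, then the gripper's target within -1 to 1 (fully open at 1, half-way at 0, shut at -1). A call has 1 to 10 rows; each row shifts and turns the commanded pose from where the row before left it, along the tool's axes as they then stand; what a row does not reach is not made up. A row lasts 1/8 s, in which the tool goes at most 62.5 mm and 10.7 degrees, less where a joint would pass 70% of its speed; a pose out of reach is approached as far as the arm can. A call with a number of a shift or a turn outside -1 to 1 is refused whole. A call with a gripper value outside its range is refused whole. The fingers move at their own pace and stop on an object; "grip_force" is the grip in N (left out, the last holds). Time passes only in rows, so rows that do not move let the fingers close. It gives the time, the measured TCP pose, the force and the opening at its end, in the units of the state.
- get_state(): the state, without advancing time (a new reading comes with each control period).
- imaging.camera(name): name is "scene" or "top" or "wrist"; returns a dict with "img" (420x560x3 uint8, red, green, blue), "fx", "fy", "cx", "cy" (pixels), "R" (3x3) and "t" (3): a world point X has camera coordinates R X + t; the wrist camera has in their place "tool_from_camera" (4x4, takes a point from camera to tool coordinates, whose origin is the TCP and whose axes are the tool frame's). Camera axes: x right, y down, z forward; pixel columns grow to the right and rows downward; lengths in mm; the calibration is good to about 2 mm. A picture is of the moment at which its call begins: read the wrist's pose just before it. There is no depth.
- workorder.job_done(): hands the job in, once; it reports no verdict.
The state is a dict: "time_s": time; "joints": joint angles; "joint_velocities": joint speeds; "joint_efforts": joint torques, N m; "position": TCP position; "orientation": TCP orientation; "ft_force": force on the tool from outside, world axes, zero at the start; "wrist_torque": the same for the moment, N m; "finger_gap": finger opening in mm.
Only numpy, scipy, OpenCV 4.12 (cv2) and the standard library are available. Lean on these libraries where they do the work, as an engineer would, in place of code of your own. Each camera call takes 0.05 s, during which the arm holds its last target.

## Working session

There is one attempt and no reset: what is moved stays moved. The work goes in short steps, Python scripts to look and compute and a tool call to move; the robot and the scene stay as the last step left them, time stands still between calls to the robot, and variables do not carry over. Pictures are saved under pics/ and viewed, and the job is handed in when it is done.

Besides the shell and the picture viewer there is one more tool, called after ">>>" as name([rows], argument=value, ...), one row to a line, values as JSON. send_rows: Moves the arm, as the interface text tells. Scaled input: -1 to 1 covers 1000 mm each way for a shift and pi rad each way for a turn. Its arguments: {"type":"object","properties":{"rows":{"type":"array"},"grip_force":{"type":"number"}},"required":["rows"]}

```bash
mkdir -p pics; ls
cat > h.py <<'E'
import numpy as np, cv2
from workcell import get_state, imaging, workorder
from scipy.spatial.transform import Rotation as Ro
def snap(n,f):
    s=get_state(); c=imaging.camera(n); cv2.imwrite('pics/'+f,cv2.cvtColor(c['img'],cv2.COLOR_RGB2BGR))
    np.save('pics/'+f+'.npy',dict(c=c,s=s),allow_pickle=True); return c,s
def load(f): d=np.load('pics/'+f+'.npy',allow_pickle=True).item(); return d['c'],d['s']
def crop(f,x0,y0,x1,y1,out):
    im=cv2.imread('pics/'+f)[y0:y1,x0:x1]; k=min(800/(x1-x0),600/(y1-y0)); cv2.imwrite('pics/'+out,cv2.resize(im,None,fx=k,fy=k,interpolation=cv2.INTER_CUBIC)); print('scale',k)
def cam(c,s):
    if 'R' in c: return np.array(c['R']),np.array(c['t'])
    T=np.array(c['tool_from_camera']); Rt=Ro.from_euler('xyz',s['orientation'],degrees=True).as_matrix()
    Rw=Rt@T[:3,:3]; tw=Rt@T[:3,3]+np.array(s['position']); return Rw.T,-Rw.T@tw
def px2z(c,s,u,v,z):
    R,t=cam(c,s); d=R.T@np.array([(u-c['cx'])/c['fx'],(v-c['cy'])/c['fy'],1]); o=-R.T@t
    return o+d*(z-o[2])/d[2]
def proj(c,s,X):
    R,t=cam(c,s); p=R@np.array(X)+t; return c['cx']+c['fx']*p[0]/p[2],c['cy']+c['fy']*p[1]/p[2]
E
python3 - <<'E'
from h import *
for n in ['scene','top','wrist']: c,s=snap(n,n+'0.png')
print(s)
E
```

```text
pics
{'time_s': 0.1, 'joints': array([63.99371247, 27.37268983,  1.28205444, 89.17195641, -0.66081167,
       63.55953005, -4.75931654]), 'joint_velocities': array([-1.06552418e-04, -1.01052214e-01,  1.17938403e-02, -1.30562110e-01,
        9.61954091e-02, -5.29634096e-02,  4.18045527e-02]), 'joint_efforts': array([ 3.63999534e-03, -5.97761607e+01,  1.61357805e+00, -2.81953704e+01,
        1.28449628e-02,  5.10690981e-03,  1.02403408e-06]), 'position': array([ 228.58913524, -634.55658922,  238.40958309]), 'orientation': array([-86.28742393,  89.90317821, 113.52575184]), 'ft_force': array([-0.59809489,  0.68167038, -0.0399852 ]), 'wrist_torque': array([-0.04720825, -0.04317643, -0.04538696]), 'finger_gap': 85.459235829259}
```

View pics/scene0.png

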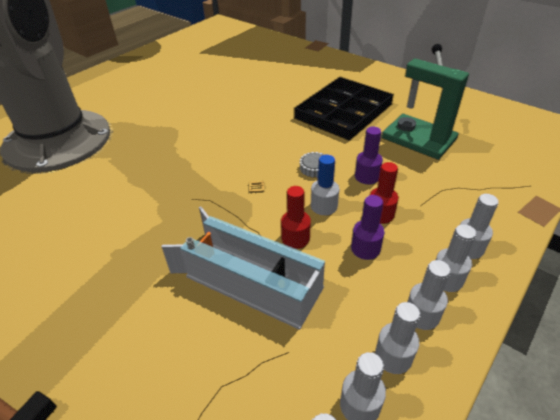

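View pics/top0.png

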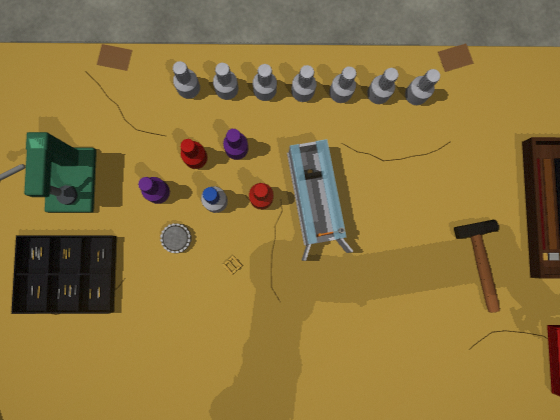

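View pics/wrist0.png

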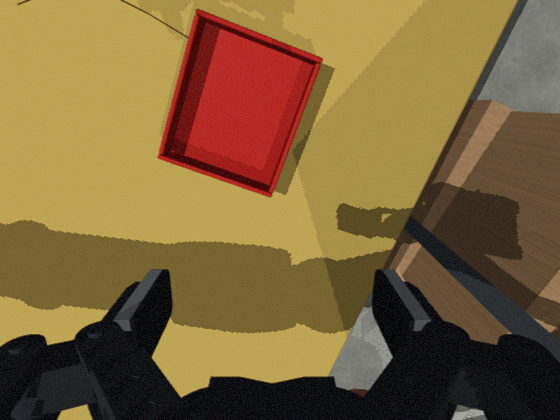

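The scene view shows the blue-lidded canister at (325,185), with red and purple look-alikes around it. The top view has it at (213,198), and the rack at (318,190) with its open end downward. I'll enlarge both.

Run:
```python
from h import *
crop('top0.png',270,125,370,275,'a.png'); crop('top0.png',130,120,290,240,'b.png'); crop('scene0.png',150,140,400,330,'c.png')
c,s=load('top0.png')
for n,u,v,z in [('blue lidtop',211,194,112),('bl foot',214,200,20),('red',261,190,112),('red2',189,147,112),('purp',234,137,112),('purp2',148,184,112),('hammer',478,230,10),('gate',325,237,50)]: print(n,px2z(c,s,u,v,z).round())
R,t=cam(c,s); print(-R.T@t, c['fx'])
c,s=load('scene0.png');R,t=cam(c,s); print(-R.T@t, c['fx']);print('scene blue lid',px2z(c,s,326,159,112).round())
```

```text
scale 4.0
scale 5.0
scale 3.1578947368421053
blue lidtop [616. 186. 112.]
bl foot [615. 190.  20.]
red [623.  89. 112.]
red2 [708. 230. 112.]
purp [729. 142. 112.]
purp2 [635. 308. 112.]
hammer [ 552. -378.   10.]
gate [535. -42.  50.]
[ 488.88668983   81.3656881  1023.54037384] 473.91149541426176
[ 932.68469466 -311.55387641  555.6452851 ] 426.8479350007069
scene blue lid [618. 184. 112.]
```

View pics/a.png

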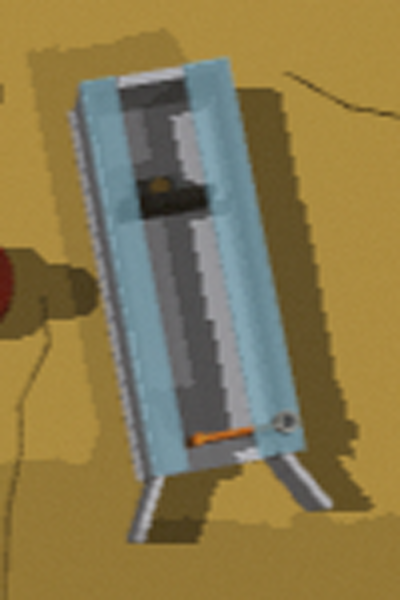

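View pics/b.png

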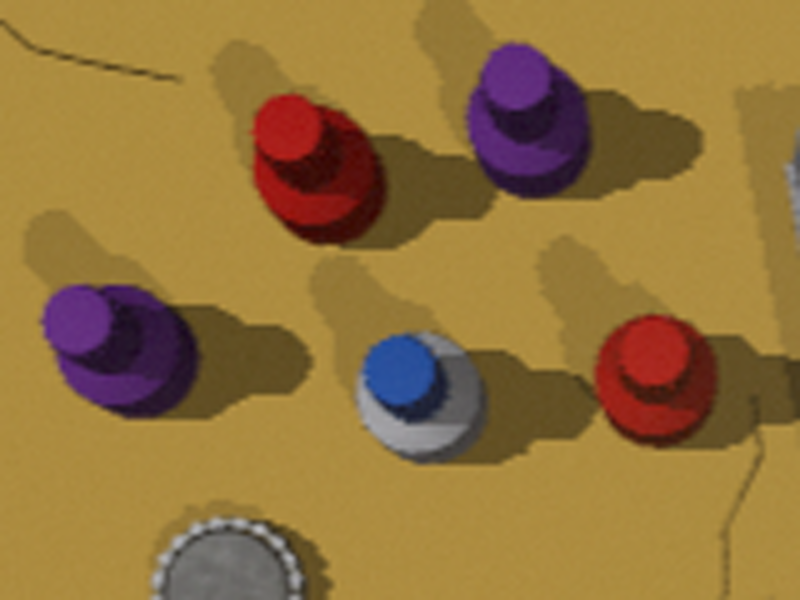

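View pics/c.png

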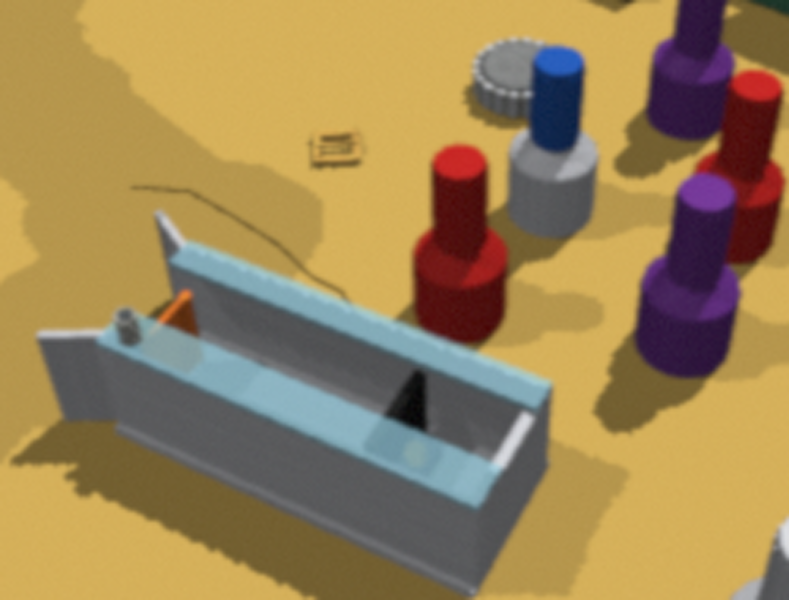

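The one meant is the blue-lidded aluminium canister at top (211,194). The red ones at (261,190) and (189,147) and the purple ones at (234,137) and (148,184) are excluded by colour. Both cameras put its lid near (617,185), so they agree. Next I'll work out a first rack pose.

Run:
```python
from h import *
c,s=load('top0.png')
f=lambda X,Y,z:px2z(c,s,270+(X+.5)/4-.5,125+(Y+.5)/4-.5,z)
P={n:f(*p,70) for n,p in dict(nl=(150,480),fl=(78,82),fr=(230,60),nr=(305,450),sfl=(120,80),snl=(188,470),sfr=(187,70),snr=(253,460)).items()}
for k,v in P.items(): print(k,v.round(1))
a=(P['sfl']+P['sfr'])/2;b=(P['snl']+P['snr'])/2
for a,b in [(a,b),((P['fl']+P['fr'])/2,(P['nl']+P['nr'])/2)]:
  d=a-b; print('mid near',b.round(1),'len',np.linalg.norm(d),'yaw',np.degrees(np.arctan2(d[1],d[0])))
print('gate ends',f(190,438,56),f(255,430,56))
print('stop front', f(143,213,56),f(208,205,56))
s=get_state(); print(Ro.from_euler('xyz',s['orientation'],degrees=True).as_matrix().round(3)); c,_=load('wrist0.png'); print(np.array(c['tool_from_camera']).round(2),c['fx'])
```

```text
nl [518.9  -3.3  70. ]
fl [723.   31.8  70. ]
fr [734.8 -46.7  70. ]
nr [533.9 -81.7  70. ]
sfl [724.1  10.1  70. ]
snl [523.9 -22.5  70. ]
sfr [729.5 -24.5  70. ]
snr [528.9 -55.4  70. ]
mid near [526.4 -38.9  70. ] len 202.91806625026658 yaw 9.008170873777528
mid near [526.4 -42.5  70. ] len 205.5281791947376 yaw 9.81413187024676
gate ends [540.71324454 -25.25033652  56.        ] [544.78075211 -58.62937658  56.        ]
stop front [657.22287877  -2.27242458  56.        ] [661.47907654 -36.06668479  56.        ]
[[-0.001  0.339 -0.941]
 [ 0.001 -0.941 -0.339]
 [-1.    -0.001  0.   ]]
[[   0.     -0.3     0.95 -134.16]
 [   1.      0.     -0.      0.61]
 [   0.      0.95    0.3   -77.07]
 [   0.      0.      0.      1.  ]] 345.3192471440474
```

```bash
cat >> h.py <<'E'
def plan(goal,yaw,N,s=None,prnt=True):
    """tool y heading yaw(deg), tool x down. shift in pre-turn axes"""
    s=s or get_state(); R0=Ro.from_euler('xyz',s['orientation'],degrees=True); p0=np.array(s['position'])
    y=np.array([np.cos(np.radians(yaw)),np.sin(np.radians(yaw)),0]); x=np.array([0,0,-1.]); z=np.cross(x,y)
    Rg=Ro.from_matrix(np.c_[x,y,z]); rv=(R0.inv()*Rg).as_rotvec(); R=R0; dp=(np.array(goal)-p0)/N
    for i in range(N):
        r=np.r_[rv/N/np.pi, R.inv().apply(dp)/1000]; print([float(v) for v in r.round(4)]); R=R*Ro.from_rotvec(rv/N)
E
python3 - <<'E'
from h import *
plan([620,0,300],9.4,14)
E
```

```text
[-0.0316, -0.0, 0.0, -0.0043, -0.0332, -0.0417]
[-0.0316, -0.0, 0.0, -0.0044, -0.0289, -0.0447]
[-0.0316, -0.0, 0.0, -0.0044, -0.0243, -0.0474]
[-0.0316, -0.0, 0.0, -0.0044, -0.0195, -0.0496]
[-0.0316, -0.0, 0.0, -0.0044, -0.0145, -0.0513]
[-0.0316, -0.0, 0.0, -0.0044, -0.0093, -0.0524]
[-0.0316, -0.0, 0.0, -0.0044, -0.0041, -0.0531]
[-0.0316, -0.0, 0.0, -0.0044, 0.0012, -0.0532]
[-0.0316, -0.0, 0.0, -0.0044, 0.0064, -0.0529]
[-0.0316, -0.0, 0.0, -0.0044, 0.0117, -0.052]
[-0.0316, -0.0, 0.0, -0.0044, 0.0167, -0.0506]
[-0.0316, -0.0, 0.0, -0.0044, 0.0217, -0.0487]
[-0.0316, -0.0, 0.0, -0.0044, 0.0264, -0.0463]
[-0.0316, -0.0, 0.0, -0.0044, 0.0308, -0.0434]
```

>>> send_rows([
  [-0.0316,0,0,-0.0043,-0.033,-0.042,1],
  [-0.0316,0,0,-0.0043,-0.029,-0.045,1],
  [-0.0316,0,0,-0.0043,-0.024,-0.047,1],
  [-0.0316,0,0,-0.0043,-0.0195,-0.05,1],
  [-0.0316,0,0,-0.0043,-0.0145,-0.051,1],
  [-0.0316,0,0,-0.0043,-0.009,-0.052,1],
  [-0.0316,0,0,-0.0043,-0.004,-0.053,1],
  [-0.0316,0,0,-0.0043,0.001,-0.053,1],
  [-0.0316,0,0,-0.0043,0.0064,-0.053,1],
  [-0.0316,0,0,-0.0043,0.0117,-0.052,1],
])

```text
time_s: 1.4
position: [509.1, -181.1, 282.4]
orientation: [-22.1, 90.0, -125.3]
ft_force: [0.2, 0.6, -0.4]
finger_gap: 85.4
```

>>> send_rows([
  [-0.0316,0,0,-0.0043,0.0167,-0.05,1],
  [-0.0316,0,0,-0.0043,0.0217,-0.0487,1],
  [-0.0316,0,0,-0.0043,0.0264,-0.0463,1],
  [-0.0316,0,0,-0.0043,0.0308,-0.0434,1],
  [0,0,0,0,0,0,1],
  [0,0,0,0,0,0,1],
])

```text
time_s: 2.15
position: [619.8, -2.2, 298.9]
orientation: [-71.5, 89.9, -152.1]
ft_force: [0.4, -0.5, -1.0]
finger_gap: 85.1
```

Run:
```python
from h import *
c,s=snap('wrist','w1.png'); print(s['position'],s['orientation'],s['joints'],s['time_s'])
print(Ro.from_euler('xyz',s['orientation'],degrees=True).as_matrix().round(3))
```

```text
[619.79854248  -2.17213357 298.93251284] [ -71.51236865   89.92787862 -152.10436816] [ 17.30078154  22.29772046 -30.5831641   91.31745918  11.89866693
  69.71609648  -6.15295013] 2.15
[[-0.001  0.987  0.163]
 [-0.001  0.163 -0.987]
 [-1.    -0.001  0.   ]]
```

View pics/w1.png

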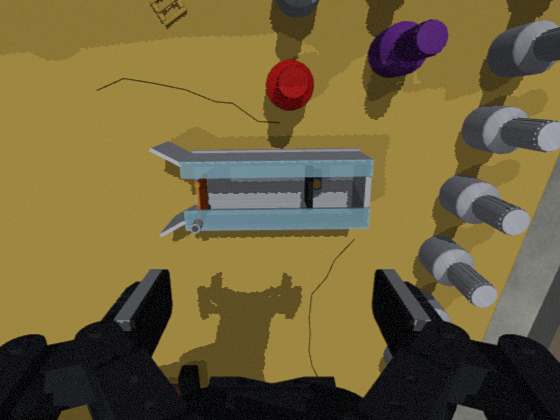

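The wrist view shows the rack lengthwise, from (150,150) to (372,230), with its open end at left and the gate at (202,195). The stop is at about (310,185). I'll enlarge it.

Run:
```python
from h import *
crop('w1.png',140,130,390,250,'w1c.png')
```

```text
scale 3.2
```

View pics/w1c.png

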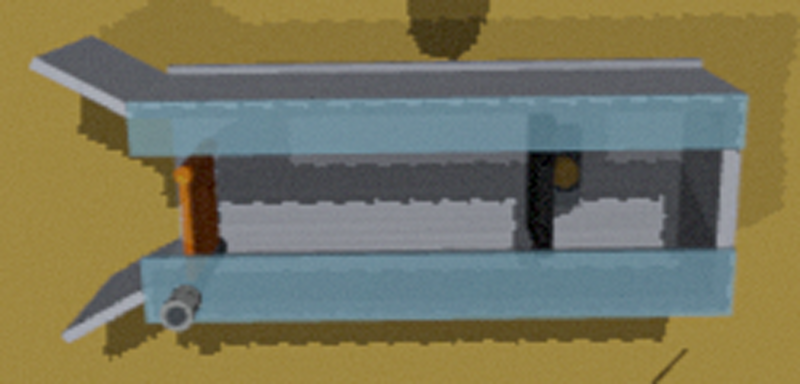

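Run:
```python
from h import *
c,s=load('w1.png')
f=lambda X,Y,z:px2z(c,s,140+(X+.5)/3.2-.5,130+(Y+.5)/3.2-.5,z)
su=[f(129,156,70),f(738,150,70)]; sl=[f(143,259,70),f(735,250,70)]; ou=[f(127,103,70),f(747,96,70)]; ol=[f(146,322,70),f(733,313,70)]
for n,(a,b) in dict(su=su,sl=sl,ou=ou,ol=ol).items(): print(n,a.round(1),b.round(1),np.hypot(*(b-a)[:2]).round(1),np.degrees(np.arctan2(*(b-a)[[1,0]])).round(2))
m=[(su[i]+sl[i])/2 for i in (0,1)]; print('mid',m, np.linalg.norm(su[0]-sl[0]))
m=[(ou[i]+ol[i])/2 for i in (0,1)]; print('mid',m, np.linalg.norm(ou[0]-ol[0]))
print('gate top left end', f(180,160,56),f(186,255,56))
print('pin',f(177,314,78))
print('stop top front',f(528,150,56),f(530,250,56))
```

```text
su [524.1 -22.8  70. ] [725.1  12.6  70. ] 204.0 9.99
sl [532.  -58.3  70. ] [732.7 -21.6  70. ] 204.0 10.34
ou [521.9  -5.   70. ] [723.5  30.8  70. ] 204.7 10.06
ol [535.1 -81.3  70. ] [737.7 -44.2  70. ] 206.0 10.37
mid [array([528.05927184, -40.52033879,  70.        ]), array([728.89092243,  -4.50794518,  70.        ])] 36.341943450685164
mid [array([528.52574576, -43.16576783,  70.        ]), array([730.61403399,  -6.74397149,  70.        ])] 77.43240351990609
gate top left end [538.54043407 -24.97399168  56.        ] [544.09794713 -59.28528559  56.        ]
pin [546.95318617 -73.25215933  78.        ]
stop top front [657.57196816  -1.63032275  56.        ] [665.24361608 -37.27364451  56.        ]
```

Rack from the wrist view: the slot is 36.3 mm wide and the length 204 mm, which fits the sizes given. Origin is about (542.5,-37.3), yaw about 10°, and the stop face is around rack x = 120. Now over towards the canister.

>>> send_rows([
  [-0.0033,0,0,0,0,-0.035,1],
  [0,0,0,0,0,-0.035,1],
  [0,0,0,0,0,-0.03,1],
  [0,0,0,0,0,0,1],
])

```text
time_s: 2.7
position: [602.1, 98.3, 299.8]
orientation: [171.0, 90.0, 91.1]
ft_force: [0.2, 0.1, -0.2]
finger_gap: 85.5
```

Run:
```python
from h import *
c,s=snap('wrist','w2.png'); print(s['position'],s['orientation'],s['time_s'])
print(Ro.from_euler('xyz',s['orientation'],degrees=True).as_matrix().round(3))
u,v=proj(c,s,[616,187,80]);print(u,v);u=int(u);v=int(v)
crop('w2.png',max(u-80,0),max(v-60,0),u+80,v+60,'w2c.png');print(max(u-80,0),max(v-60,0))
```

```text
[602.10684296  98.31101488 299.75739287] [170.98496545  89.97885236  91.14773212] 2.7
[[-0.     0.984  0.176]
 [ 0.     0.176 -0.984]
 [-1.     0.    -0.   ]]
300.85857158275354 90.24436416771586
scale 5.0
220 30
```

View pics/w2c.png

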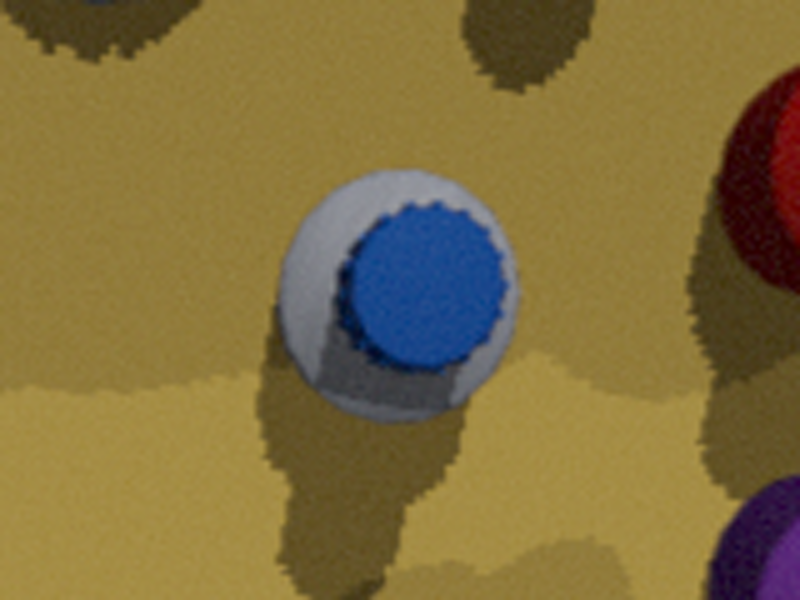

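View pics/w2.png

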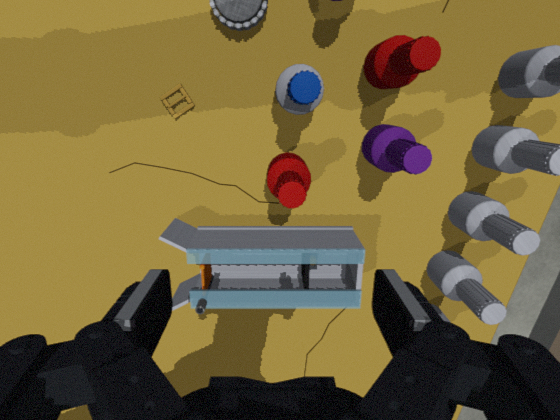

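The blue lid's top centre is at w2 pixel (304.8,86.8). The body's silhouette centre is at about (299.4,88.8). There is free table both before and behind it along the lane axis.

Run:
```python
from h import *
c,s=load('w2.png')
print(px2z(c,s,304.8,86.8,112),px2z(c,s,299.4,88.8,46))
# re-check rack from this view: slot corners approx
for p in [(542.5,-37.3,6),(527.7,-39.9,70)]: print(proj(c,s,p))
p=np.array([616.5,186.5,0]); 
plan([616.5,186.5,150],10,3)
```

```text
[616.47494675 189.15184258 112.        ] [616.69380398 189.50668748  46.        ]
(np.float64(209.9888052669827), np.float64(253.79241235402586))
(np.float64(187.92896206434241), np.float64(276.8406978663314))
[0.0, 0.0001, 0.0, 0.0498, 0.0098, -0.0289]
[0.0, 0.0001, 0.0, 0.0498, 0.0098, -0.0289]
[0.0, 0.0001, 0.0, 0.0499, 0.0098, -0.0289]
```

Run:
```python
from h import *
plan([616.5,188.5,150],10,3)
```

```text
[0.0, 0.0001, 0.0, 0.0498, 0.0099, -0.0296]
[0.0, 0.0001, 0.0, 0.0498, 0.0099, -0.0295]
[0.0, 0.0001, 0.0, 0.0499, 0.0099, -0.0295]
```

>>> send_rows([
  [0,0,0,0.0498,0.01,-0.029,1],
  [0,0,0,0.0498,0.01,-0.029,1],
  [0,0,0,0.0498,0.01,-0.0285,1],
  [0,0,0,0,0,0,1],
  [0,0,0,0,0,0,1],
])

```text
time_s: 3.38
position: [618.7, 184.9, 150.7]
orientation: [29.4, 89.9, -50.7]
ft_force: [0.4, 0.2, 0.5]
finger_gap: 85.2
```

Run:
```python
from h import *
c,s=snap('wrist','w3.png'); print(s['position'],s['orientation'],s['time_s'])
```

```text
[618.6746422  184.93595022 150.74897273] [ 29.42857883  89.9119891  -50.69750415] 3.375
```

View pics/w3.png

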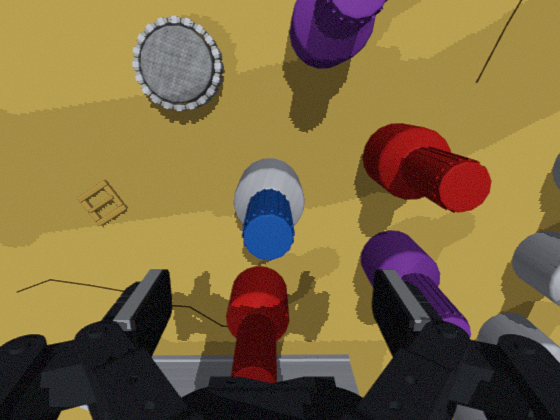

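The blue lid's top is at (268,239), left of the jaws' middle and still ahead of it. The other canisters stay clear of the fingers.

Run:
```python
from h import *
c,s=load('w3.png'); print(px2z(c,s,268,239,112)); print(proj(c,s,[616.5,188.5,112]))
plan([616,188.5,81],10,3)
```

```text
[617.07610566 188.72660112 112.        ]
(np.float64(266.87725013589915), np.float64(239.2141822586164))
[-0.0003, 0.0001, -0.0003, 0.0235, -0.0009, -0.0013]
[-0.0003, 0.0001, -0.0003, 0.0235, -0.0009, -0.0013]
[-0.0003, 0.0001, -0.0003, 0.0235, -0.0009, -0.0013]
```

>>> send_rows([
  [0,0,0,0,-0.001,-0.0038,1],
  [0,0,0,0.01,0,0,1],
  [0,0,0,0.0,0,0,1],
])

```text
time_s: 3.8
position: [615.4, 190.2, 139.4]
orientation: [-61.2, 89.9, -141.2]
ft_force: [-0.2, 0.0, -0.3]
finger_gap: 85.5
```

>>> send_rows([
  [0,0,0,0.02,0,0.0005,1],
  [0,0,0,0.02,0,0,1],
  [0,0,0,0.018,0,0,1],
  [0,0,0,0,0,0,1],
])

```text
time_s: 4.3
position: [614.5, 189.8, 79.6]
orientation: [-81.3, 89.8, -161.2]
ft_force: [0.0, -0.6, 0.7]
finger_gap: 85.3
```

>>> send_rows([
  [0,0,0,0,0.0012,0.0005,0],
  [0,0,0,0,0,0,-0.2],
  [0,0,0,0,0,0,-0.6],
  [0,0,0,0,0,0,-1],
  [0,0,0,0,0,0,-1],
  [0,0,0,0,0,0,-1],
  [0,0,0,0,0,0,-1],
  [0,0,0,0,0,0,-1],
], grip_force=90)

```text
time_s: 5.3
position: [617.6, 190.3, 82.8]
orientation: [89.8, 89.9, 9.8]
ft_force: [-1.0, -1.4, 6.1]
finger_gap: 26.6
```

>>> send_rows([
  [0,0,0,-0.01,0,0,-1],
  [0,0,0,-0.03,0,0,-1],
  [0,0,0,-0.045,0,0,-1],
  [0,0,0,-0.045,0,0,-1],
  [0,0,0,0,0,0,-1],
  [0,0,0,0,0,0,-1],
])

```text
time_s: 6.05
position: [616.6, 189.6, 211.3]
orientation: [-66.4, 89.9, -146.4]
ft_force: [0.7, 0.7, -2.2]
finger_gap: 26.1
```

Run:
```python
from h import *
c,s=snap('wrist','w4.png'); print(s['position'],s['orientation'],s['ft_force'],s['finger_gap'])
R=Ro.from_euler('xyz',s['orientation'],degrees=True).as_matrix();print(R.round(3))
plan([463.7,-51.2,s['position'][2]],10,8)
```

```text
[616.59930251 189.59847368 211.34239158] [ -66.38651795   89.91448253 -146.35385852] [ 0.68997109  0.71539484 -2.18674117] 26.120539215192924
[[-0.001  0.985  0.174]
 [-0.001  0.174 -0.985]
 [-1.    -0.001  0.001]]
[0.0, 0.0, 0.0001, -0.0, -0.024, 0.0263]
[0.0, 0.0, 0.0001, -0.0, -0.024, 0.0263]
[0.0, 0.0, 0.0001, -0.0, -0.024, 0.0263]
[0.0, 0.0, 0.0001, -0.0, -0.024, 0.0263]
[0.0, 0.0, 0.0001, -0.0001, -0.024, 0.0263]
[0.0, 0.0, 0.0001, -0.0001, -0.024, 0.0263]
[0.0, 0.0, 0.0001, -0.0001, -0.024, 0.0263]
[0.0, 0.0, 0.0001, -0.0001, -0.024, 0.0263]
```

View pics/w4.png

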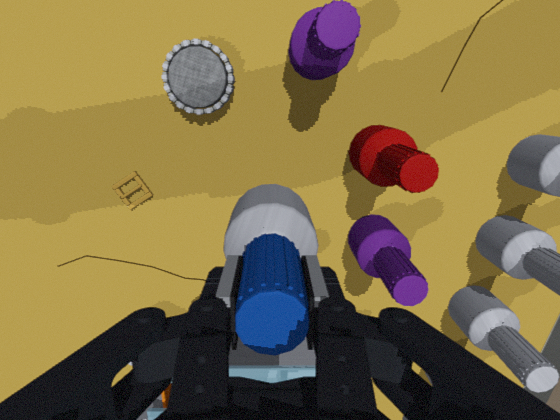

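The canister is held between the pads, with its lid at (272,320) and its body seen upright. The neighbours have not moved. Carrying it round to the rack's open end.

>>> send_rows([
  [0,0,0,0,-0.02,0.022,-1],
  [0,0,0,0,-0.025,0.028,-1],
  [0,0,0,0,-0.025,0.028,-1],
  [0,0,0,0,-0.025,0.028,-1],
  [0,0,0,0,-0.025,0.028,-1],
  [0,0,0,0,-0.025,0.028,-1],
  [0,0,0,0,-0.025,0.026,-1],
  [0,0,0,0,-0.025,0.022,-1],
  [0,0,0,0,0,0,-1],
  [0,0,0,0,0,0,-1],
])

```text
time_s: 7.35
position: [461.7, -50.2, 211.5]
orientation: [-136.0, 89.9, 144.1]
ft_force: [-0.1, 0.3, -1.8]
finger_gap: 26.2
```

Run:
```python
from h import *
c,s=snap('wrist','w5.png'); snap('scene','s5.png');snap('top','t5.png');print(s['position'],s['orientation'],s['ft_force'],s['finger_gap'],s['time_s'])
c,_=load('w5.png'); T=np.array(c['tool_from_camera'])
for u,v,x in [(272,322,-31)]:
    d=T[:3,:3]@np.array([(u-c['cx'])/c['fx'],(v-c['cy'])/c['fy'],1]); print(T[:3,3]+d*(x-T[0,3])/d[0])
plan([458.8,-52.1,s['position'][2]],10,1)
```

```text
[461.66376796 -50.18473012 211.47602616] [-135.96691105   89.93296182  144.08193076] [-0.08129284  0.33333127 -1.81143959] 26.163983881759965 7.35
[-31.           1.16714174  -1.72071308]
[0.0007, -0.0002, 0.0, 0.0004, -0.0038, 0.0018]
```

View pics/w5.png

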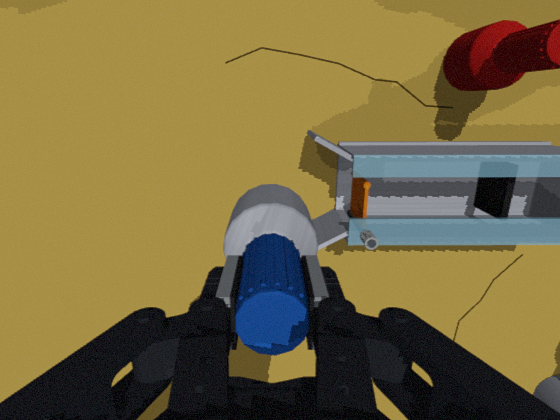

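View pics/s5.png

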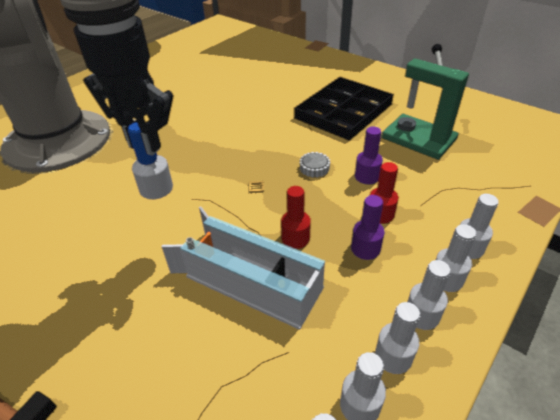

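View pics/t5.png

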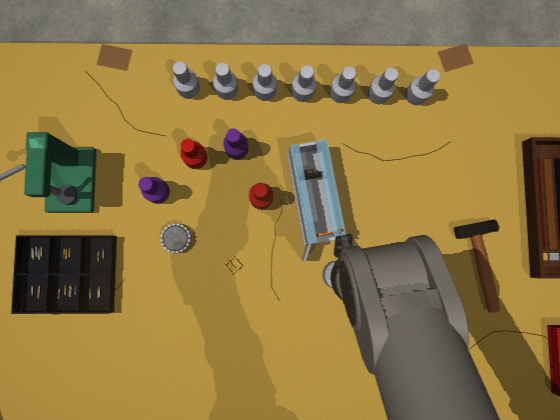

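Held above the lane's start. I'll check the canister's tilt in the scene view, and the rack pose against this wrist view by projection.

Run:
```python
from h import *
O=np.array([542.5,-37.3]); 
def rk(x,y,z,yaw=10,O=O):
    a=np.radians(yaw); return [O[0]+x*np.cos(a)-y*np.sin(a),O[1]+x*np.sin(a)+y*np.cos(a),z]
for f,pts in {'w5.png':[(-15,18,70),(-15,-18,70),(-15,34,70),(-15,-40,70),(0,-33,75),(100,18,70),(100,-18,70)],'s5.png':[(-15,18,70),(-15,-18,70),(189,34,70),(189,-40,70),(189,-40,0),(-47,49,66),(-47,-49,66)],'t5.png':[(189,18,70),(189,-18,70),(-15,18,70),(-47,49,66)]}.items():
    c,s=load(f); im=cv2.imread('pics/'+f)
    for p in pts:
        u=proj(c,s,rk(*p)); im=cv2.drawMarker(im,tuple(int(round(v)) for v in u),(255,0,255),cv2.MARKER_CROSS,5,1)
    if f!='t5.png':
      x,y,_=s['position']
      for h in (0,46,112):
        u=proj(c,s,[x,y,130+h]); im=cv2.drawMarker(im,tuple(int(round(v)) for v in u),(0,255,255),cv2.MARKER_CROSS,5,1)
    cv2.imwrite('pics/m_'+f,im)
crop('m_w5.png',210,120,560,350,'m1.png');crop('m_s5.png',110,110,350,330,'m2.png');crop('m_t5.png',270,125,370,275,'m3.png')
```

```text
scale 2.2857142857142856
scale 2.727272727272727
scale 4.0
```

View pics/m1.png

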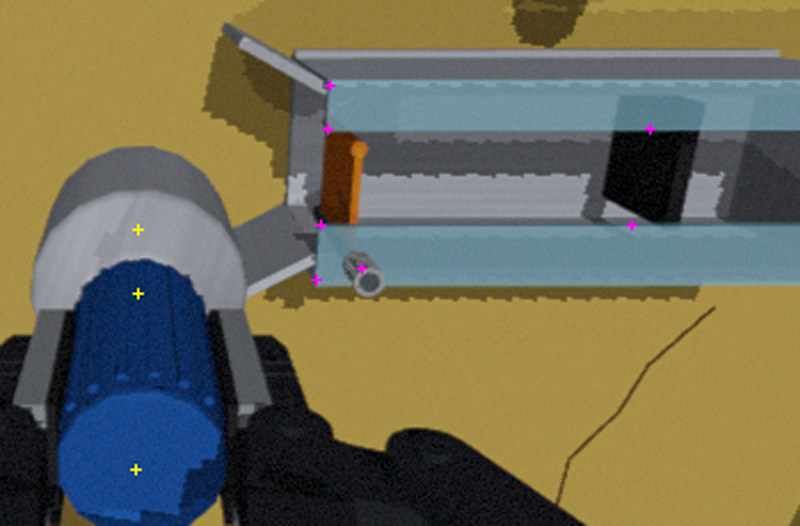

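View pics/m2.png

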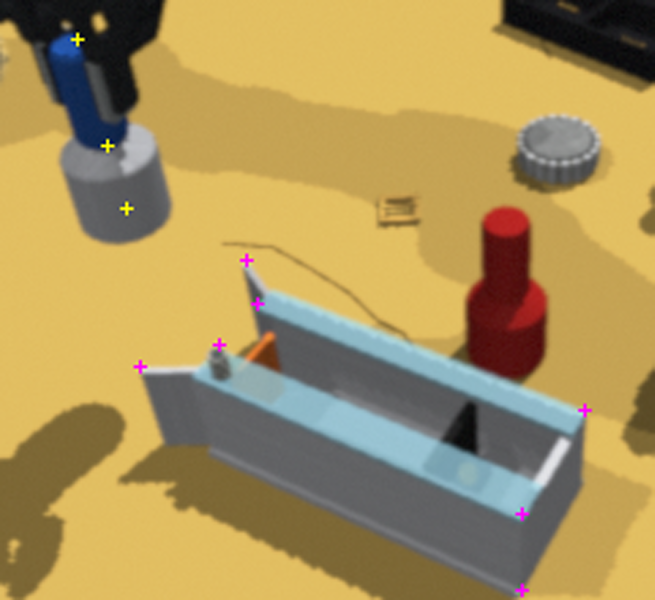

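View pics/m3.png

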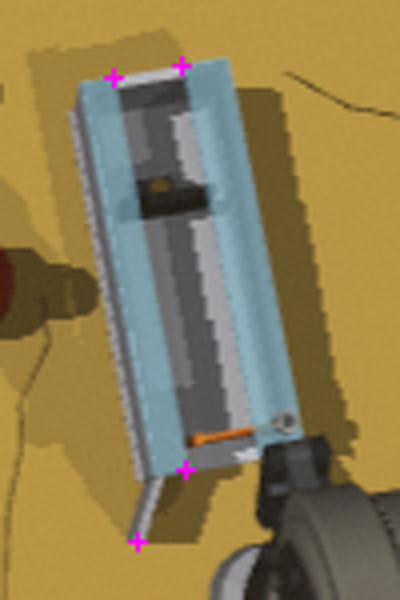

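The rack model fits the wrist and scene views to within about 1 px, and the canister looks upright. Going down before the entry, then feeling for the table to fix the foot height.

>>> send_rows([
  [0,0,0,0.03,-0.003,0.001,-1],
  [0,0,0,0.045,0,0,-1],
  [0,0,0,0.03,0,0,-1],
  [0,0,0,0.015,0,0,-1],
  [0,0,0,0.004,0,0,-1],
  [0,0,0,0,0,0,-1],
  [0,0,0,0,0,0,-1],
])

```text
time_s: 8.38
position: [459.9, -52.2, 89.1]
orientation: [69.6, 89.9, -10.4]
ft_force: [-0.2, -0.3, -1.8]
finger_gap: 26.0
```

```bash
cat >> h.py <<'E'
O=np.array([542.5,-37.3])
def rk(x,y,z,yaw=10):
    a=np.radians(yaw); return [O[0]+x*np.cos(a)-y*np.sin(a),O[1]+x*np.sin(a)+y*np.cos(a),z]
def inr(p,yaw=10):
    a=np.radians(yaw); d=np.array(p[:2])-O; return np.array([d[0]*np.cos(a)+d[1]*np.sin(a),-d[0]*np.sin(a)+d[1]*np.cos(a),p[2]])
def st():
    s=get_state(); R=Ro.from_euler('xyz',s['orientation'],degrees=True).as_matrix(); a=np.radians(10); f=s['ft_force']
    print('t',s['time_s'],'rack',inr(s['position']).round(1),'toolx',R[:,0].round(3),'yaw',np.degrees(np.arctan2(R[1,1],R[0,1])).round(2),'F rack',np.round([f[0]*np.cos(a)+f[1]*np.sin(a),-f[0]*np.sin(a)+f[1]*np.cos(a),f[2]],1),'tq',np.round(s['wrist_torque'],2),'gap',round(s['finger_gap'],1))
E
python3 - <<'E'
from h import *
st(); c,s=snap('scene','s6.png'); st(); im=cv2.imread('pics/s6.png')
x,y,z=s['position']
for h,r in ((0,26),(46,26)):
  for a in np.linspace(0,6.28,40):
    u=proj(c,s,[x+r*np.cos(a),y+r*np.sin(a),z-81.4+h]); im[int(round(u[1])),int(round(u[0]))]=(255,0,255)
cv2.imwrite('pics/m6.png',im); crop('m6.png',100,110,240,215,'m6c.png')
E
```

```text
t 8.375 rack [-83.9  -0.3  89.1] toolx [ 0.002 -0.    -1.   ] yaw 10.03 F rack [-0.2 -0.2 -1.8] tq [-0.04 -0.   -0.03] gap 26.0
t 8.425 rack [-84.   -0.4  89. ] toolx [ 0.002 -0.    -1.   ] yaw 10.03 F rack [-0.4 -0.2 -2.5] tq [-0.01  0.01 -0.03] gap 26.4
scale 5.714285714285714
```

View pics/m6c.png

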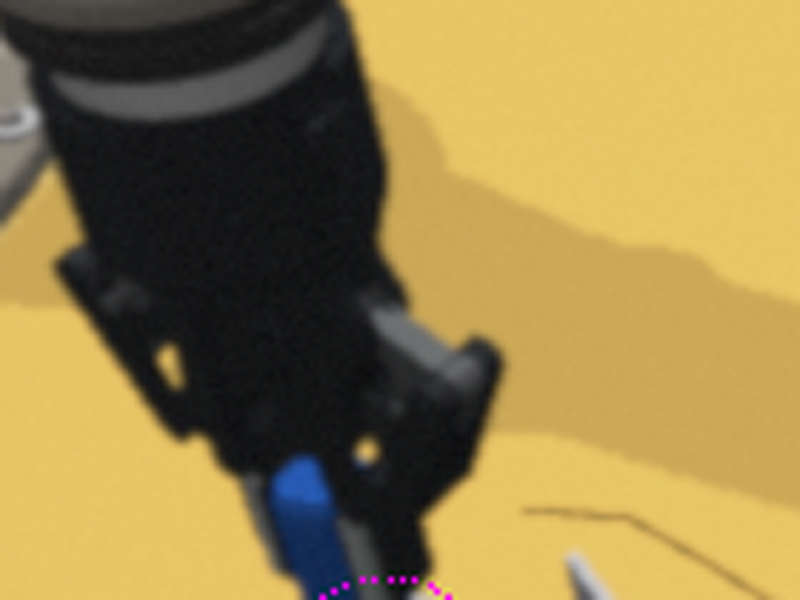

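Run:
```python
from h import *
crop('m6.png',110,190,240,287,'m6d.png')
```

```text
scale 6.153846153846154
```

View pics/m6d.png

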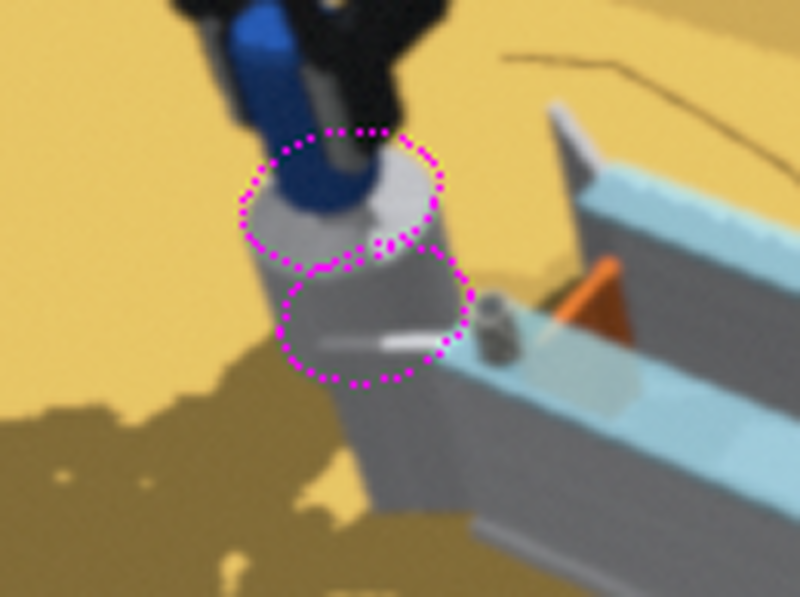

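>>> send_rows([
  [0,0,0,0.003,0,0,-1],
  [0,0,0,0.0015,0,0,-1],
  [0,0,0,0,0,0,-1],
])

```text
time_s: 8.8
position: [458.9, -52.2, 83.5]
orientation: [-96.3, 90.0, -176.3]
ft_force: [-0.4, -0.2, -2.6]
finger_gap: 26.3
```

>>> send_rows([
  [0,0,0,0.001,0,0,-1],
  [0,0,0,0,0,0,-1],
])

```text
time_s: 9.05
position: [459.1, -52.2, 82.8]
orientation: [37.0, 90.0, -42.9]
ft_force: [-0.9, 0.9, 1.6]
finger_gap: 26.1
```

The table was felt at TCP z of about 83, where the force went from -2.6 to +1.6 N. Raising 9 mm, then going in.

>>> send_rows([
  [0,0,0,-0.005,0,0,-1],
  [0,0,0,-0.004,0,0,-1],
  [0,0,0,0,0,0,-1],
  [0,0,0,0,0,0,-1],
])

```text
time_s: 9.55
position: [459.0, -52.2, 91.6]
orientation: [52.5, 90.0, -27.5]
ft_force: [0.4, 0.2, -2.4]
finger_gap: 26.5
```

Run:
```python
from h import *
st(); c,s=snap('wrist','w7.png')
im=cv2.imread('pics/w7.png')
for p in [(-15,18,70),(-15,-18,70),(-15,34,70),(-15,-40,70),(100,18,70),(100,-18,70),(-47,49,66),(-47,-49,66)]:
    u=proj(c,s,rk(*p)); cv2.drawMarker(im,tuple(int(round(v)) for v in u),(255,0,255),cv2.MARKER_CROSS,5,1)
cv2.imwrite('pics/m7.png',im)
```

```text
t 9.55 rack [-84.8  -0.2  91.6] toolx [ 0. -0. -1.] yaw 10.03 F rack [ 0.4  0.1 -2.4] tq [ 0.02  0.03 -0.01] gap 26.5
```

View pics/m7.png

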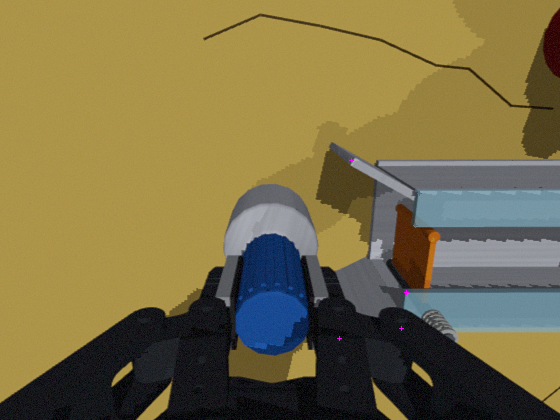

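>>> send_rows([
  [0,0,0,0,0.01,0,-1],
  [0,0,0,0,0.01,0,-1],
  [0,0,0,0,0.01,0,-1],
  [0,0,0,0,0.01,0,-1],
  [0,0,0,0,0.005,0,-1],
  [0,0,0,0,0,0,-1],
])

```text
time_s: 10.35
position: [503.7, -44.2, 91.5]
orientation: [157.4, 90.0, 77.4]
ft_force: [-0.3, 0.4, -2.4]
finger_gap: 25.9
```

```bash
python3 -c "
from h import *
st()"
```

```text
t 10.35 rack [-39.4  -0.   91.5] toolx [ 0.  0. -1.] yaw 10.05 F rack [-0.2  0.4 -2.4] tq [0.01 0.02 0.01] gap 25.9
```

>>> send_rows([
  [0,0,0,0,0.004,0,-1],
  [0,0,0,0,0.004,0,-1],
  [0,0,0,0,0.004,0,-1],
  [0,0,0,0,0.004,0,-1],
  [0,0,0,0,0.003,0,-1],
  [0,0,0,0,0,0,-1],
])

```text
time_s: 11.1
position: [521.5, -41.2, 91.3]
orientation: [-87.5, 89.9, -167.5]
ft_force: [-2.1, -0.7, -1.7]
finger_gap: 26.3
```

```bash
python3 -c "
from h import *
st()"
```

```text
t 11.1 rack [-21.4  -0.2  91.3] toolx [-0.001 -0.    -1.   ] yaw 10.03 F rack [-2.2 -0.3 -1.7] tq [-0.26  0.75 -0.03] gap 26.3
```

Gate contact at 2 N. Continuing gently.

>>> send_rows([
  [0,0,0,0,0.004,0,-1],
  [0,0,0,0,0.004,0,-1],
  [0,0,0,0,0.004,0,-1],
  [0,0,0,0,0.004,0,-1],
  [0,0,0,0,0.004,0,-1],
  [0,0,0,0,0,0,-1],
])

```text
time_s: 11.85
position: [540.2, -35.9, 90.8]
orientation: [-122.3, 89.8, 157.8]
ft_force: [-7.4, 3.1, -2.5]
finger_gap: 26.4
```

```bash
python3 -c "
from h import *
st()"
```

```text
t 11.85 rack [-2.1  1.7 90.8] toolx [-0.004  0.002 -1.   ] yaw 10.1 F rack [-6.8  4.3 -2.5] tq [ 0.73  1.71 -0.03] gap 26.4
```

>>> send_rows([
  [0,0,0,0,0.004,0,-1],
  [0,0,0,0,0.004,0,-1],
  [0,0,0,0,0.004,0,-1],
  [0,0,0,0,0.004,0,-1],
  [0,0,0,0,0.004,0,-1],
  [0,0,0,0,0,0,-1],
])

```text
time_s: 12.6
position: [561.0, -31.2, 91.1]
orientation: [-166.5, 89.8, 113.6]
ft_force: [-4.2, 3.5, -3.5]
finger_gap: 26.2
```

```bash
python3 -c "
from h import *
st();snap('wrist','w8.png');snap('scene','s8.png')"
```

```text
t 12.6 rack [19.2  2.8 91.1] toolx [-0.001  0.003 -1.   ] yaw 10.14 F rack [-3.6  4.2 -3.5] tq [ 1.25  1.12 -0.04] gap 26.2
```

View pics/w8.png

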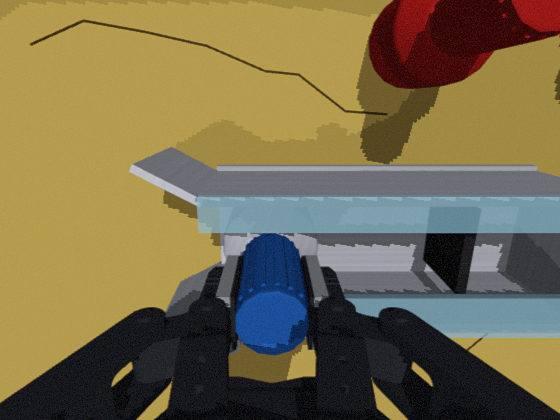

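View pics/s8.png

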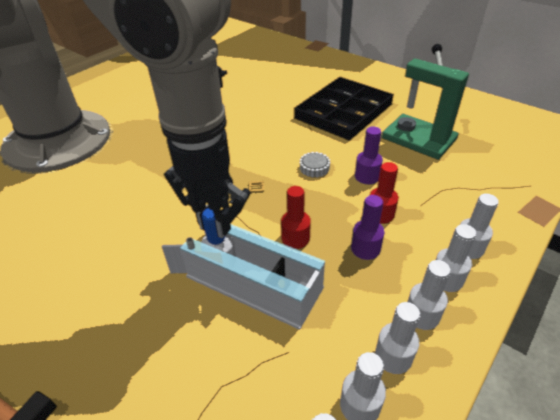

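It is in the lane, with the gate swung in and the lid standing through the slot at (272,290). Going on.

>>> send_rows([
  [0,0,0,0,0.004,0,-1],
  [0,0,0,0,0.004,0,-1],
  [0,0,0,0,0.004,0,-1],
  [0,0,0,0,0.004,0,-1],
  [0,0,0,0,0.004,0,-1],
  [0,0,0,0,0.004,0,-1],
  [0,0,0,0,0.004,0,-1],
  [0,0,0,0,0.004,0,-1],
  [0,0,0,0,0.004,0,-1],
  [0,0,0,0,0,0,-1],
])

```text
time_s: 13.95
position: [600.1, -23.7, 92.6]
orientation: [119.3, 89.5, 39.5]
ft_force: [1.3, 6.6, -3.8]
finger_gap: 26.3
```

```bash
python3 -c "
from h import *
st()"
```

```text
t 13.95 rack [59.   3.4 92.6] toolx [ 0.006  0.005 -1.   ] yaw 10.16 F rack [ 2.4  6.3 -3.8] tq [ 1.6  -0.46 -0.13] gap 26.3
```

>>> send_rows([
  [0,0,0,0,0.004,0,-1],
  [0,0,0,0,0.004,0,-1],
  [0,0,0,0,0.004,0,-1],
  [0,0,0,0,0.003,0,-1],
  [0,0,0,0,0,0,-1],
  [0,0,0,0,0,0,-1],
])

```text
time_s: 14.7
position: [611.5, -25.2, 91.5]
orientation: [-77.8, 90.0, -157.7]
ft_force: [-0.9, 0.6, -2.1]
finger_gap: 26.2
```

Run:
```python
from h import *
st();c,s=snap('wrist','w9.png');snap('scene','s9.png')
im=cv2.imread('pics/w9.png')
for x in (98,110,115,120,125,130,140):
  u=proj(c,s,rk(x,0,56)); print(x,u)
crop('w9.png',190,150,560,400,'w9c.png')
```

```text
t 14.7 rack [70.1 -0.1 91.5] toolx [-0. -0. -1.] yaw 10.04 F rack [-0.8  0.8 -2.1] tq [ 0.06 -0.04 -0.06] gap 26.2
98 (np.float64(322.0834288718309), np.float64(248.24239193380487))
110 (np.float64(344.55148913143955), np.float64(248.25712703691846))
115 (np.float64(353.9135122955309), np.float64(248.26326688054905))
120 (np.float64(363.27573040340775), np.float64(248.26940685202845))
125 (np.float64(372.6381434611588), np.float64(248.27554695136075))
130 (np.float64(382.00075147487325), np.float64(248.28168717854993))
140 (np.float64(400.72655239455196), np.float64(248.29396801651492))
scale 2.1621621621621623
```

View pics/w9c.png

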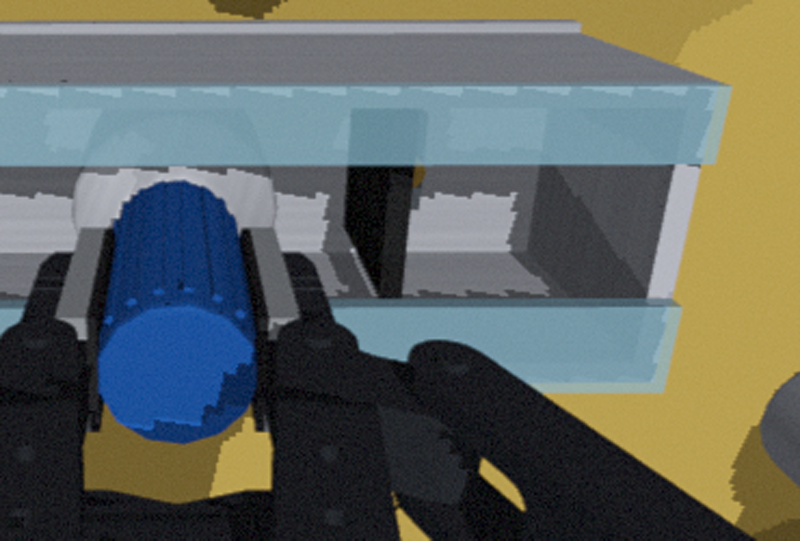

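The gate has shut: the side force fell from 6.3 N to 0.8 N. The stop face is seen at about rack x = 122, so contact is expected at an axis of about 94–97. I'll advance part way, then feel for the lane floor so the release does not drop it.

>>> send_rows([
  [0,0,0,0,0.004,0,-1],
  [0,0,0,0,0.004,0,-1],
  [0,0,0,0,0.004,0,-1],
  [0,0,0,0.001,0,0,-1],
  [0,0,0,0.0005,0,0,-1],
  [0,0,0,0,0,0,-1],
])

```text
time_s: 15.55
position: [623.3, -23.1, 90.0]
orientation: [-82.8, 90.0, -162.7]
ft_force: [0.1, -0.6, -2.2]
finger_gap: 26.5
```

```bash
python3 -c "
from h import *
st()"
```

```text
t 15.55 rack [82.  -0.1 90. ] toolx [-0. -0. -1.] yaw 10.03 F rack [-0.  -0.6 -2.2] tq [0.04 0.   0.01] gap 26.5
```

>>> send_rows([
  [0,0,0,0.0005,0,0,-1],
  [0,0,0,0,0,0,-1],
  [0,0,0,0,0,0,-1],
])

```text
time_s: 15.92
position: [623.5, -23.1, 89.6]
orientation: [3.3, 90.0, -76.7]
ft_force: [0.3, 0.6, -1.8]
finger_gap: 26.2
```

>>> send_rows([
  [0,0,0,0.0005,0,0,-1],
  [0,0,0,0,0,0,-1],
  [0,0,0,0,0,0,-1],
])

```text
time_s: 16.3
position: [623.5, -23.1, 89.1]
orientation: [62.4, 90.0, -17.5]
ft_force: [-0.6, -0.1, -1.7]
finger_gap: 26.0
```

>>> send_rows([
  [0,0,0,0.0005,0,0,-1],
  [0,0,0,0,0,0,-1],
  [0,0,0,0,0,0,-1],
])

```text
time_s: 16.68
position: [623.6, -23.1, 88.9]
orientation: [53.7, 90.0, -26.3]
ft_force: [-1.5, -0.6, 2.1]
finger_gap: 26.5
```

>>> send_rows([
  [0,0,0,0.0005,0,0,-1],
  [0,0,0,0,0,0,-1],
  [0,0,0,0,0,0,-1],
])

```text
time_s: 17.05
position: [623.6, -23.0, 88.8]
orientation: [38.6, 90.0, -41.4]
ft_force: [-2.5, 0.3, 5.4]
finger_gap: 26.5
```

Floor felt at TCP z of 88.9, 6 mm above the table contact, as given. The stiffness is about 7 N/mm. Raising 1 mm and approaching the stop in small steps.

>>> send_rows([
  [0,0,0,-0.001,0,0,-1],
  [0,0,0,0,0.001,0,-1],
  [0,0,0,0,0.001,0,-1],
  [0,0,0,0,0.001,0,-1],
  [0,0,0,0,0.001,0,-1],
  [0,0,0,0,0.001,0,-1],
  [0,0,0,0,0,0,-1],
])

```text
time_s: 17.92
position: [628.5, -22.1, 89.0]
orientation: [114.5, 90.0, 34.6]
ft_force: [0.1, 0.4, -2.5]
finger_gap: 26.1
```

Run:
```python
from h import *
st();c,s=snap('wrist','w10.png')
crop('w10.png',220,180,420,330,'w10c.png')
```

```text
t 17.925 rack [87.3  0.  89. ] toolx [ 0.  0. -1.] yaw 10.04 F rack [ 0.2  0.3 -2.5] tq [-0.03 -0.01  0.05] gap 26.1
scale 4.0
```

View pics/w10c.png

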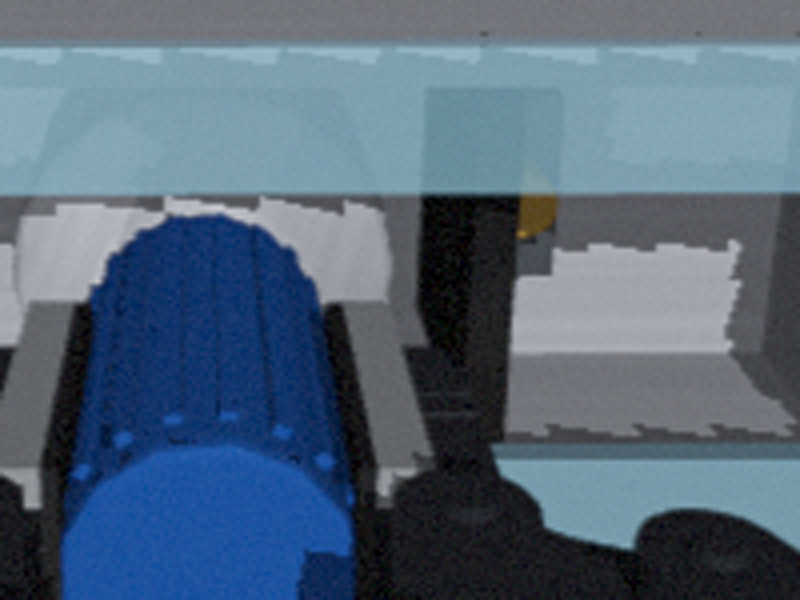

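The body's edge at crop (388,250) is a few mm short of the black stop's face. Now 1 mm per call with a settle.

>>> send_rows([
  [0,0,0,0,0.0005,0,-1],
  [0,0,0,0,0.0005,0,-1],
  [0,0,0,0,0.0005,0,-1],
  [0,0,0,0,0,0,-1],
])

```text
time_s: 18.48
position: [630.0, -21.9, 89.1]
orientation: [101.1, 90.0, 21.1]
ft_force: [-0.4, 0.1, -2.3]
finger_gap: 26.3
```

>>> send_rows([
  [0,0,0,0,0.0005,0,-1],
  [0,0,0,0,0.0005,0,-1],
  [0,0,0,0,0,0,-1],
])

```text
time_s: 18.85
position: [630.9, -21.7, 89.1]
orientation: [85.5, 90.0, 5.5]
ft_force: [-0.0, -0.3, -4.2]
finger_gap: 26.3
```

>>> send_rows([
  [0,0,0,0,0.0005,0,-1],
  [0,0,0,0,0.0005,0,-1],
  [0,0,0,0,0,0,-1],
])

```text
time_s: 19.23
position: [631.9, -21.6, 89.1]
orientation: [59.6, 90.0, -20.4]
ft_force: [-0.2, 0.8, -2.1]
finger_gap: 26.2
```

>>> send_rows([
  [0,0,0,0,0.0005,0,-1],
  [0,0,0,0,0.0005,0,-1],
  [0,0,0,0,0,0,-1],
])

```text
time_s: 19.6
position: [632.9, -21.4, 89.1]
orientation: [84.4, 90.0, 4.4]
ft_force: [-0.4, -0.6, -4.1]
finger_gap: 26.3
```

>>> send_rows([
  [0,0,0,0,0.0005,0,-1],
  [0,0,0,0,0.0005,0,-1],
  [0,0,0,0,0,0,-1],
])

```text
time_s: 19.98
position: [633.9, -21.2, 89.1]
orientation: [39.5, 90.0, -40.5]
ft_force: [0.1, -0.3, -2.1]
finger_gap: 26.3
```

Run:
```python
from h import *
st();c,s=snap('wrist','w11.png')
crop('w11.png',220,180,420,330,'w11c.png')
```

```text
t 19.975 rack [92.8 -0.  89.1] toolx [ 0. -0. -1.] yaw 10.04 F rack [ 0.  -0.3 -2.1] tq [0.02 0.06 0.03] gap 26.3
scale 4.0
```

View pics/w11c.png

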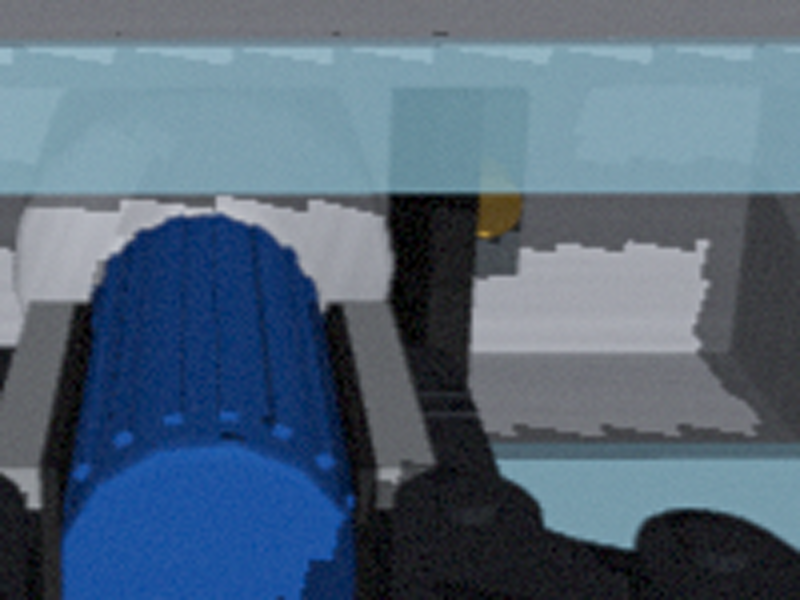

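Clear but closer: the stop face is now just behind the body's edge at crop (390,260). Continuing.

>>> send_rows([
  [0,0,0,0,0.0005,0,-1],
  [0,0,0,0,0.0005,0,-1],
  [0,0,0,0,0,0,-1],
])

```text
time_s: 20.4
position: [634.9, -21.0, 89.1]
orientation: [127.9, 90.0, 48.0]
ft_force: [-0.4, -0.5, -1.3]
finger_gap: 26.1
```

>>> send_rows([
  [0,0,0,0,0.0005,0,-1],
  [0,0,0,0,0.0003,0,-1],
  [0,0,0,0,0,0,-1],
])

```text
time_s: 20.78
position: [635.7, -20.9, 89.1]
orientation: [73.7, 90.0, -6.3]
ft_force: [-0.6, 0.2, -1.6]
finger_gap: 26.1
```

>>> send_rows([
  [0,0,0,0,0.0004,0,-1],
  [0,0,0,0,0.0004,0,-1],
  [0,0,0,0,0,0,-1],
])

```text
time_s: 21.15
position: [636.4, -20.7, 89.1]
orientation: [105.6, 90.0, 25.7]
ft_force: [-1.4, -0.5, -1.1]
finger_gap: 26.1
```

>>> send_rows([
  [0,0,0,0,0.0004,0,-1],
  [0,0,0,0,0.0003,0,-1],
  [0,0,0,0,0,0,-1],
])

```text
time_s: 21.52
position: [637.1, -20.7, 89.1]
orientation: [51.6, 90.0, -28.3]
ft_force: [-0.5, -0.4, -2.1]
finger_gap: 26.3
```

>>> send_rows([
  [0,0,0,0,0.0004,0,-1],
  [0,0,0,0,0.0003,0,-1],
  [0,0,0,0,0,0,-1],
])

```text
time_s: 21.9
position: [637.8, -20.5, 89.1]
orientation: [116.7, 90.0, 36.7]
ft_force: [-0.6, -0.2, -2.3]
finger_gap: 26.0
```

>>> send_rows([
  [0,0,0,0,0.0004,0,-1],
  [0,0,0,0,0.0003,0,-1],
  [0,0,0,0,0,0,-1],
])

```text
time_s: 22.28
position: [638.2, -20.5, 89.1]
orientation: [-81.8, 90.0, -161.8]
ft_force: [-1.6, -0.2, -1.1]
finger_gap: 26.1
```

```bash
python3 -c "
from h import *
st()"
```

```text
t 22.275 rack [97.2 -0.1 89.1] toolx [-0. -0. -1.] yaw 10.04 F rack [-1.6  0.1 -1.1] tq [-0.04  0.22 -0.  ] gap 26.1
```

>>> send_rows([
  [0,0,0,0,0.0003,0,-1],
  [0,0,0,0,0,0,-1],
  [0,0,0,0,0,0,-1],
])

```text
time_s: 22.65
position: [638.3, -20.5, 89.0]
orientation: [-86.0, 89.9, -165.9]
ft_force: [-3.3, -0.9, -0.5]
finger_gap: 26.3
```

```bash
python3 -c "
from h import *
st()"
```

```text
t 22.65 rack [97.3 -0.  89. ] toolx [-0.001 -0.    -1.   ] yaw 10.04 F rack [-3.4 -0.3 -0.5] tq [-0.07  0.68 -0.  ] gap 26.3
```

Touching at 3.4 N, with a matching torque and the advance stalled at x = 97.3. Before letting go, I'll confirm that the gate is shut.

Run:
```python
from h import *
c,s=snap('scene','s12.png');st();crop('s12.png',150,180,350,330,'s12c.png')
```

```text
t 22.7 rack [97.3 -0.1 89. ] toolx [-0.001 -0.    -1.   ] yaw 10.03 F rack [-2.9  0.6  0.4] tq [-0.11  0.77 -0.04] gap 26.3
scale 4.0
```

View pics/s12c.png

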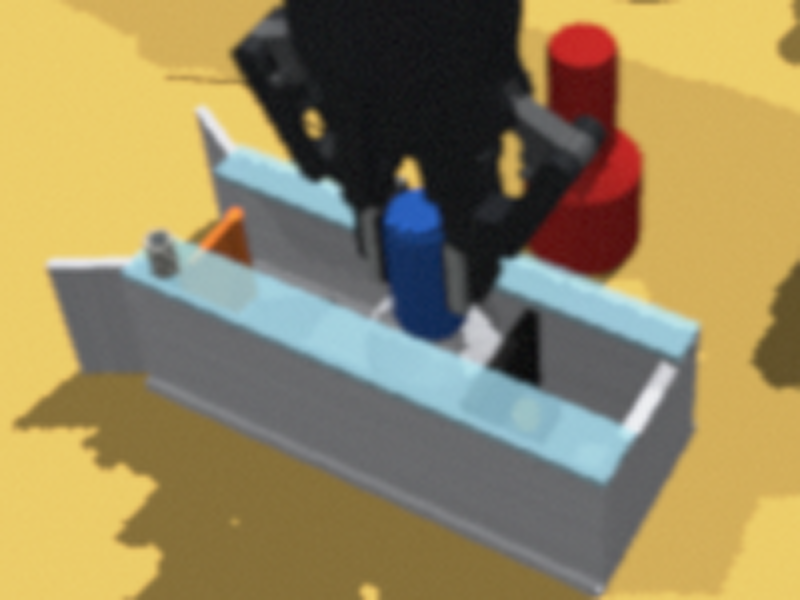

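The gate is across the lane at crop (225,250), shut, and the canister meets the black stop at (510,350). Now setting it onto the floor with a slight relief of the push.

>>> send_rows([
  [0,0,0,0.0004,-0.0002,0,-1],
  [0,0,0,0.0003,0,0,-1],
  [0,0,0,0,0,0,-1],
])

```text
time_s: 23.08
position: [638.3, -20.5, 88.9]
orientation: [-58.3, 90.0, -138.2]
ft_force: [-5.0, -1.5, 4.3]
finger_gap: 26.3
```

```bash
python3 -c "
from h import *
st()"
```

```text
t 23.075 rack [97.3 -0.1 88.9] toolx [-0. -0. -1.] yaw 10.03 F rack [-5.2 -0.6  4.3] tq [-0.14  1.31  0.01] gap 26.3
```

>>> send_rows([
  [0,0,0,-0.0002,-0.0003,0,-1],
  [0,0,0,0,0,0,-1],
])

```text
time_s: 23.32
position: [638.3, -20.5, 88.9]
orientation: [28.4, 90.0, -51.5]
ft_force: [-5.2, -0.4, 3.6]
finger_gap: 25.9
```

>>> send_rows([
  [0,0,0,0,0,0,-0.3],
  [0,0,0,0,0,0,-0.2],
  [0,0,0,0,0,0,0],
  [0,0,0,0,0,0,0.3],
  [0,0,0,0,0,0,0.6],
  [0,0,0,0,0,0,0.6],
  [0,0,0,0,0,0,0.6],
])

```text
time_s: 24.2
position: [638.3, -20.4, 88.6]
orientation: [84.4, 90.0, 4.5]
ft_force: [0.3, 0.7, 0.0]
finger_gap: 68.3
```

Run:
```python
from h import *
st();c,s=snap('wrist','w13.png');crop('w13.png',120,150,520,400,'w13c.png')
```

```text
t 24.2 rack [97.3 -0.  88.6] toolx [ 0.  0. -1.] yaw 10.04 F rack [0.4 0.6 0. ] tq [0.05 0.06 0.04] gap 68.3
scale 2.0
```

View pics/w13c.png

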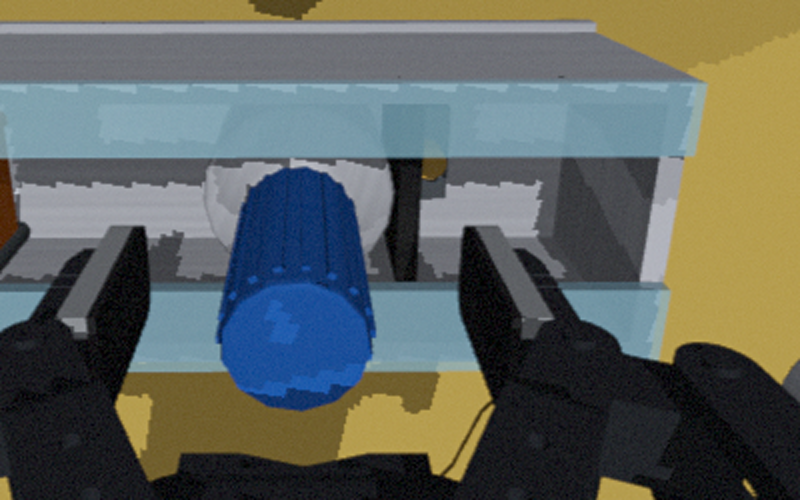

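Released: the fingers are clear, and the canister stands upright with its side at the stop, crop (392,200). Coming away straight up.

>>> send_rows([
  [0,0,0,-0.01,0,0,0.8],
  [0,0,0,-0.03,0,0,0.8],
  [0,0,0,-0.045,0,0,0.8],
  [0,0,0,-0.045,0,0,0.8],
  [0,0,0,-0.045,0,0,0.8],
  [0,0,0,0,0,0.02,0.8],
  [0,0,0,0,0,0.05,0.8],
  [0,0,0,0,0,0.03,0.8],
  [0,0,0,0,0,0,0.8],
  [0,0,0,0,0,0,0.8],
])

```text
time_s: 25.5
position: [655.3, -118.3, 263.2]
orientation: [-145.3, 89.9, 134.8]
ft_force: [0.9, 0.8, -1.1]
finger_gap: 76.8
```

Run:
```python
from h import *
st();c,s=snap('wrist','w14.png');cs,_=snap('scene','s14.png')
im=cv2.imread('pics/s14.png')
crop('w14.png',120,0,520,300,'w14c.png');crop('s14.png',150,180,350,330,'s14c.png')
```

```text
t 25.5 rack [ 97.  -99.3 263.2] toolx [-0.001  0.001 -1.   ] yaw 10.06 F rack [ 1.   0.6 -1.1] tq [0.01 0.04 0.05] gap 76.8
scale 2.0
scale 4.0
```

View pics/w14c.png

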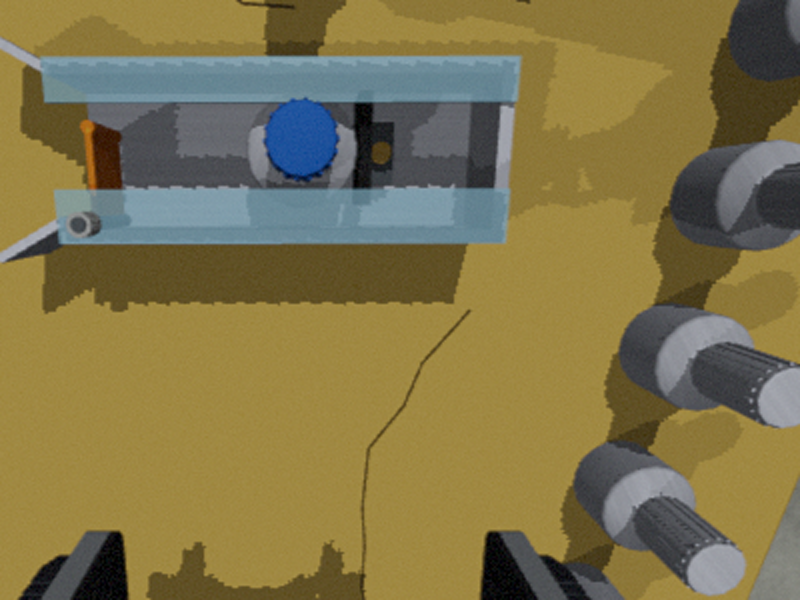

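View pics/s14c.png

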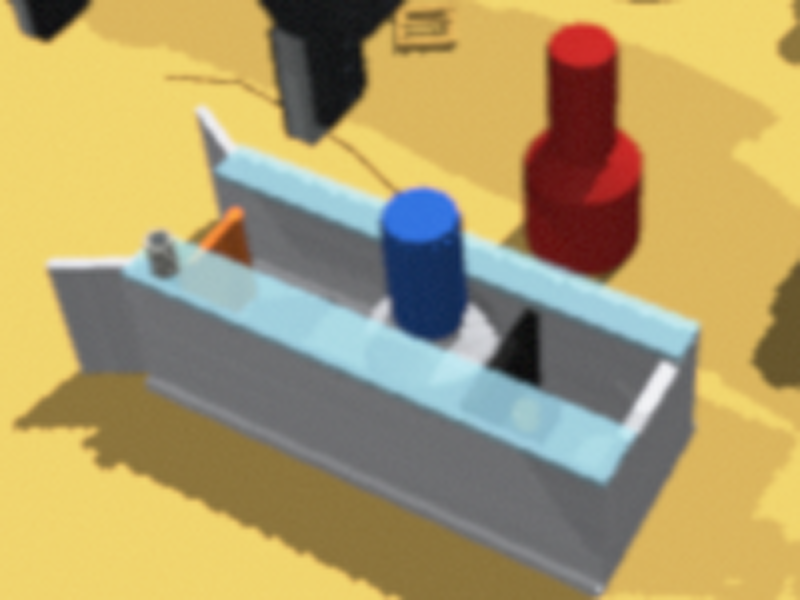

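View pics/s14.png

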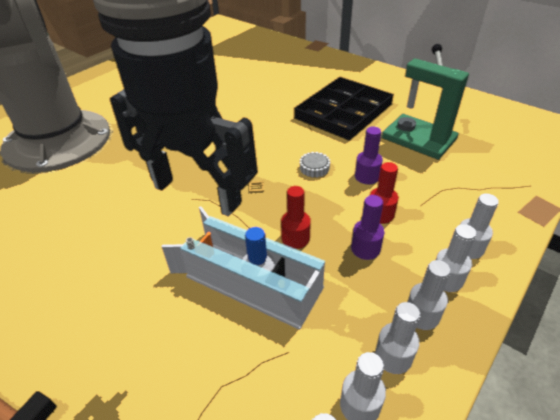

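The canister stands upright in the lane, its edge at crop (356,160) touching the stop. The gate is shut across the lane, the stop sits where it did, and the other things are unmoved. Handing in.

Run:
```python
from h import *
c,s=load('w14.png'); print(inr(px2z(c,s,120+301/2,139/2,118)))
print(workorder.job_done())
```

```text
[ 96.95921759  -1.54481369 118.        ]
the job is handed in; nothing more can be done
None
```

The blue-lidded canister is in the rack, standing against the black stop with the gate shut behind it. I handed the job in at about 25.6 s; `job_done()` gives no verdict.

**Moves:**
- I gripped the lid at 90 N and felt for the table, then went in with the foot about 9 mm above it. Going through the gate, the wrist read at most about 8 N.
- The gate closed once the canister's axis was past 65 mm: the side force fell from 6 N to under 1 N, and the gate showed shut in the scene view.
- I felt for the lane floor, then moved up in small steps until the canister touched the stop at rack x of about 97 mm. The push there was 3.4 N, rising to about 5 N at the wrist as I set it down, part of which may be floor friction.
- I then let go and lifted straight away.

**Last checks:**
- The lid measured at rack x = 97.0 mm, y = -1.5 mm, and the canister looks upright with its side touching the stop.
- The gate is shut, and the stop and the neighbouring canisters look unmoved in the scene view. The bracelet and buckle look in place too. The hammer is only partly in that view, but the arm stayed away from it.

**Disagreement:** the top camera put the rack's yaw about 0.5–1° lower than the wrist and scene views. I used the wrist value of 10°, and the canister went in without jamming.

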